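# Present the notched sample slide to the label reader

## Task

Two sample slides lie on low rests; pick up the one with a corner notched out, holding it by its middle and never touching its label end, which is the end with the notch. Present that label end to the label reader: level, label face still up, label end pointing at the reader's housing and centred between the two pointer pins at the height of their tips. Finish while holding it there, still and touching nothing but the gripper; leave the spare slide and the other things alone.

Things in the scene. Friction and masses are not known exactly. Their poses are not given: they have to be found in the camera images.
- slide_center (a point): centre of the notched slide, a loose plate 110 x 36 x 6 mm, about 40 g, lying level, label face up, on rest_a, underside 26 mm above the worktop. x runs along its length to the label end (the notched one), y across the width, z up out of the label face. Middle 50 mm clear plastic; 30 mm at either end frosted white, both alike. Take it across its width on the clear part
- slide_end: the label end of the notched slide, fixed to it: 30 mm long, 36 mm wide; origin at its centre, 40 mm from the slide's centre along x, same axes. The 10 x 10 mm notch is cut from its far corner on the +y side (on the left when the label face is up and this end points away from you). Fingers must not touch this part
- spare_center (a point): centre of the spare slide: the same plate with four square corners, no notch, lying the same way on the other rest; to be left alone
- rest_a: fixed black rest carrying the notched slide; position and yaw vary. Foot 126 x 48 x 4 mm; the slide lies along its x on two cross ribs (26 mm wide, 7 mm thick, tops 26 mm above the worktop) 38 mm either side of the centre. End stops 60 mm out rise 4 mm above the ribs, so lift straight up. Between the ribs the space under the slide is free. Origin at the foot's underside centre
- rest_b: the same kind of rest, carrying the spare slide
- reader: fixed label reader: grey foot 160 x 100 x 8 mm; housing 78 mm wide, 136 mm high with a slanted dark window on its +x part, all of it at least 25 mm beyond the origin. Two steel pins rise from the foot 30 mm to -x of the origin, 40 mm to either side, tips 90 mm above the worktop. Origin at the foot's underside centre, x pointing from the pins to the housing, z up
- reader_spot (a point): the point midway between the tips of the reader's two pins, 90 mm above the worktop, where the centre of the label end is to be held; its axes are the reader's, so the slide's x must point along this x
- pick_pot_center (a point): pot of picks, 48 mm across, 79 mm high, bystander; half-way up
- tape_roll_center (a point): roll of tape lying flat, 62 mm across, 19 mm high, bystander; half-way up
- cheese_portion3_center (a point): wrapped cheese wedge, 58 x 111 x 44 mm, bystander; half-way up

How it is judged:
By the outcome, as a careful person would: the job done as asked, in the order asked, and still so for the second after the job is handed in, while the arm keeps its last pose, push and grip.
It also fails if it takes over 35 s, if anything falls off the work surface, if the arm or the gripper's body presses on something with over 40 N, if the wrist force passes 120 N, or if a joint passes its speed limit or range.

## Robot

A 7-joint arm with a two-finger parallel gripper is mounted at the origin on a cart in front of the work surface, level with it; the furniture and walls round the work are solid. World frame = base frame: x ahead of the robot, y to its left, z up, the work surface at z = 0. Lengths are in m, angles in rad, forces in N, time in s.
With the tool pointing down it reaches from about 0.35 to 0.9 m from the base axis. Payload 7.2 kg.
Tool frame: the origin (TCP) lies on the front face of the gripper's body, between the roots of the fingers; the fingertips stand 80 mm ahead of it and the grasp point (between the pads) lies 61 mm ahead of it; z points along the fingers, y is the direction in which the jaws open and shut (so a half turn about z gives the same grasp; the last joint's range is limited). The gripper opens to 88 mm and grips with 3 to 60 N. Pads are 20 mm wide; open, the fingers measure 115 mm over their backs; the gripper's body (75 mm by 178 mm) begins 61 mm behind the grasp point.
Start: joints at [-1.309, 0.411, -0.013, 1.596, 0.006, 1.134, -0.082], TCP at [0.202, 0.591, 0.303] pointing down, gripper open.
Joint ranges: [-2.95, 2.95], [-0.29, 1.99], [-1.47, 1.44], [0.14, 2.54], [-1.03, 4.17], [0.13, 1.85], [-2.86, 2.86]. Speed limits (rad/s): [2.39, 2.39, 3.01, 3.01, 3.14, 3.14, 3.14].

## Interface

Orientations are given as a unit quaternion [w, x, y, z].
In Python, from station import * gives the robot as it stands.
- The arm moves only by the tool drive_tool, never from a script. Its arguments are lists of equal length, an entry for each row: "grip": the closure, from 0 (fully open) to 1 (shut); "travel": the shift along the tool's x, y, z in cm, a list of three; "dr": the turn, a rotation vector about the tool's x, y, z in degrees, a list of three. A call has 1 to 8 rows; each row shifts and turns the commanded pose from where the row before left it, along the tool's axes as they then stand; what a row does not reach is not made up. A row lasts 1/12 s, in which the tool goes at most 41.7 mm and 7.16 degrees, less where a joint would pass 70% of its speed; a pose out of reach is approached as far as the arm can. A call with a gripper value outside its range is refused whole. The fingers move at their own pace and stop on an object; "newtons" is the grip in N (left out, the last holds). Time passes only in rows, so rows that do not move let the fingers close. It gives the time, the measured TCP pose, the force and the opening at its end, in the units of the state.
- observe(): the state, without advancing time (a new reading comes with each control period).
- grab_frame(name): name is "scene" or "top" or "wrist"; returns the picture (384x512x3 uint8, red, green, blue); there is no depth.
- get_calibration(name): a dict with "camera_matrix" (3x3 intrinsics, pixels), "extrinsics" (4x4, takes a point from world to camera coordinates); the wrist camera has in their place "hand_eye" (4x4, takes a point from camera to tool coordinates, whose origin is the TCP and whose axes are the flange's). Camera axes: x right, y up, looking along -z (the intrinsics and any distortion apply to the point x, -y, -z); pixel columns grow to the right and rows downward; lengths in m; the calibration is good to about 2 mm. A picture is of the moment at which its call begins: read the wrist's pose just before it. get_calibration takes no time and is no camera call.
- job_done(): hands the job in, once; it reports no verdict.
The state is a dict: "t": time; "q": joint angles; "qvel": joint speeds; "effort": joint torques, N m; "tool_pos": TCP position; "tcp_rot": TCP orientation; "wrist_force": force on the tool from outside, world axes, zero at the start; "ft_torque": the same for the moment, N m; "width": opening from 0.0 (shut) to 1.0 (fully open).
Only numpy, scipy, OpenCV 4.12 (cv2) and the standard library are available. Lean on these libraries where they do the work, as an engineer would, in place of code of your own. Each camera call takes 0.05 s, during which the arm holds its last target.

## Working session

There is one attempt and no reset: what is moved stays moved. The work goes in short steps, Python scripts to look and compute and a tool call to move; the robot and the scene stay as the last step left them, time stands still between calls to the robot, and variables do not carry over. Pictures are saved under pics/ and viewed, and the job is handed in when it is done.

Besides the shell and the picture viewer there is one more tool, called after ">>>" as a command line: name --argument value ..., lists and objects as JSON in quotes. drive_tool: Moves the arm, as the interface text tells. Its arguments: {"type":"object","properties":{"grip":{"type":"array"},"travel":{"type":"array"},"dr":{"type":"array"},"newtons":{"type":"number"}},"required":["grip","travel","dr"]}

```bash
mkdir -p pics; ls; python3 - <<'E'
from station import *
import cv2
print(observe())
for n in ["scene","top","wrist"]:
    c=get_calibration(n); print(n,c)
    im=grab_frame(n); cv2.imwrite(f"pics/{n}0.png",im[:,:,::-1])
E
```

```text
pics
{'t': 0.0, 'q': array([-1.30918665,  0.41191345, -0.01274122,  1.59707307,  0.00558551,
        1.13431322, -0.08217844]), 'qvel': array([ 5.01399774e-04,  6.21151279e-04, -4.26837650e-04,  9.64863346e-05,
       -1.08376503e-03,  2.42461104e-04, -1.57504373e-03]), 'effort': array([-3.83617717e-04, -5.87958026e+01,  6.41332604e-01, -2.91063917e+01,
       -5.39230288e-02,  1.85044063e-02,  1.60134705e-04]), 'tool_pos': array([0.20229904, 0.59093257, 0.3017885 ]), 'tcp_rot': array([-9.05120059e-05,  1.64125373e-01,  9.86439133e-01, -8.30969143e-04]), 'wrist_force': array([-0.33662626,  0.60393938, -0.27544437]), 'ft_torque': array([-0.02361409, -0.0097698 ,  0.00533283]), 'width': 1.0023209649741591}
scene {'camera_matrix': array([[417.37091905,   0.        , 261.13863154],
       [  0.        , 417.37091905, 197.9911391 ],
       [  0.        ,   0.        ,   1.        ]]), 'extrinsics': array([[ 0.88929891, -0.4570756 , -0.01514418, -0.49894864],
       [ 0.36332931,  0.68601748,  0.63037436, -0.21431716],
       [-0.27773957, -0.56609355,  0.77614356, -1.02357603],
       [ 0
[... 322 characters left out ...]
61, -0.02946377,  0.17604201, -0.57365013],
       [-0.17674004, -0.02303322,  0.98398802, -1.18052443],
       [ 0.        ,  0.        ,  0.        ,  1.        ]])}
wrist {'camera_matrix': array([[271.40818747,   0.        , 259.74114065],
       [  0.        , 271.40818747, 190.28386052],
       [  0.        ,   0.        ,   1.        ]]), 'hand_eye': array([[-1.97842786e-04,  9.58364420e-01,  2.85547893e-01,
         7.95982011e-02],
       [ 9.99999955e-01,  1.25688723e-04,  2.71012950e-04,
         7.37354759e-04],
       [ 2.23839019e-04,  2.85547934e-01, -9.58364402e-01,
        -8.12876854e-02],
       [ 0.00000000e+00,  0.00000000e+00,  0.00000000e+00,
         1.00000000e+00]])}
```

View pics/top0.png

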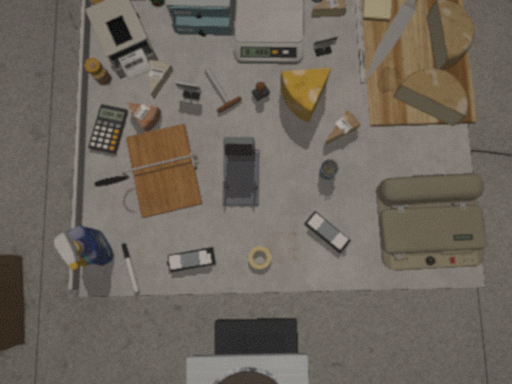

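View pics/scene0.png

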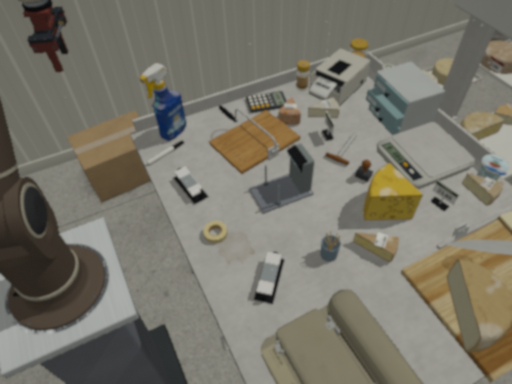

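View pics/wrist0.png

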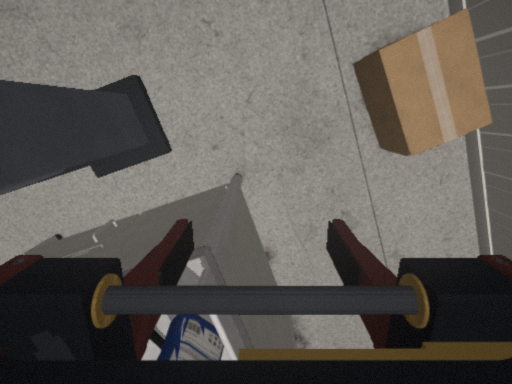

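```bash
python3 - <<'E'
import cv2,numpy as np
t=cv2.imread('pics/top0.png'); s=cv2.imread('pics/scene0.png')
a=cv2.resize(t[240:280,160:225],None,fx=6,fy=6,interpolation=cv2.INTER_CUBIC)
b=cv2.resize(t[205:260,295:360],None,fx=6,fy=6,interpolation=cv2.INTER_CUBIC)
c=cv2.resize(t[130:215,215:265],None,fx=6,fy=6,interpolation=cv2.INTER_CUBIC)[:,:]
o=np.zeros((575,760,3),np.uint8)
o[:240,:390]=a;o[240:570,:390]=b; o[:510,400:700]=c
cv2.imwrite('pics/z1.png',o)
a=cv2.resize(s[160:210,165:215],None,fx=6,fy=6,interpolation=cv2.INTER_CUBIC)
b=cv2.resize(s[245:305,245:295],None,fx=5,fy=5,interpolation=cv2.INTER_CUBIC)
c=cv2.resize(s[140:215,245:320],None,fx=6,fy=6,interpolation=cv2.INTER_CUBIC)
o=np.zeros((600,800,3),np.uint8)
o[:300,:300]=a;o[300:600,:250]=b; o[:450,320:770]=c
cv2.imwrite('pics/z2.png',o)
E
```

```text
(no output)
```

View pics/z1.png

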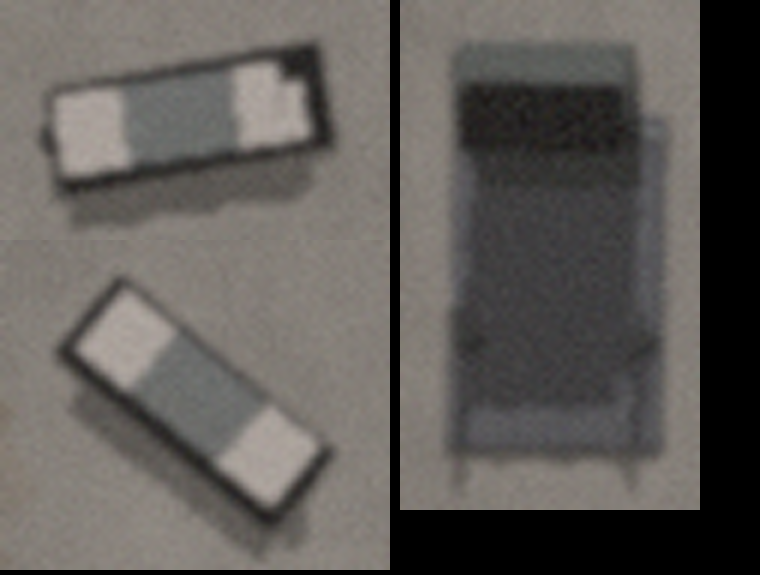

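View pics/z2.png

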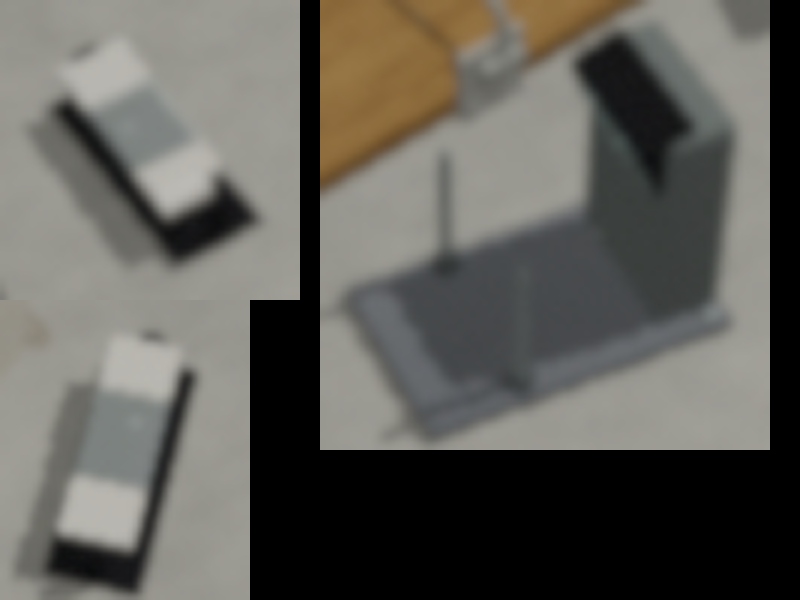

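```bash
cat > h.py <<'E'
from station import *
import cv2, numpy as np
from scipy.spatial.transform import Rotation as R
def campose(n,st=None):
    c=get_calibration(n);K=c["camera_matrix"]
    if "extrinsics" in c:
        T=np.linalg.inv(c["extrinsics"])
    else:
        q=st["tcp_rot"];M=np.eye(4);M[:3,:3]=R.from_quat([q[1],q[2],q[3],q[0]]).as_matrix();M[:3,3]=st["tool_pos"]
        T=M@c["hand_eye"]
    return K,T
def ray(K,T,px):
    px=np.atleast_2d(px).astype(float)
    d=np.c_[(px[:,0]-K[0,2])/K[0,0],-(px[:,1]-K[1,2])/K[1,1],-np.ones(len(px))]
    return T[:3,3],d@T[:3,:3].T
def onplane(K,T,px,z):
    o,d=ray(K,T,px); s=(z-o[2])/d[:,2]; return o+d*s[:,None]
def proj(K,T,P):
    P=np.atleast_2d(P); p=(P-T[:3,3])@T[:3,:3]
    return np.c_[K[0,0]*p[:,0]/-p[:,2]+K[0,2], -K[1,1]*p[:,1]/-p[:,2]+K[1,2]]
E
python3 - <<'E'
from h import *
for n,rois in (("top",[(160,240,225,280),(295,205,360,260)]),("scene",[(165,160,215,210),(245,245,295,305)])):
    K,T=campose(n); im=cv2.imread(f"pics/{n}0.png"); g=im.min(2)
    for x0,y0,x1,y1 in rois:
        r=cv2.resize(im[y0:y1,x0:x1],None,fx=8,fy=8,interpolation=cv2.INTER_CUBIC).min(2)
        r=cv2.GaussianBlur(r,(0,0),3)
        for th in (165,):
            m=(r>th).astype(np.uint8)
            cs,_=cv2.findContours(m,cv2.RETR_EXTERNAL,cv2.CHAIN_APPROX_NONE)
            cs=[c for c in cs if cv2.contourArea(c)>64*60]
            for c in cs:
                p=(c[:,0,:]+.5)/8-.5+[x0,y0]
                P=onplane(K,T,p,.032)[:,:2]
                (cx,cy),(w,h),a=cv2.minAreaRect((P*1000).astype(np.float32))
                print(n,(x0,y0),th,np.round([cx,cy,w,h,a],1),'area',round(cv2.contourArea((P*1000).astype(np.float32))),'pxc',p.mean(0).round(1))
E
```

```text
scene (165, 160) 165 [408.  105.2  32.4  24.3   7.5] area 643 pxc [194.7 188.6]
scene (165, 160) 165 [398.3 183.8  32.7  28.7   9.3] area 804 pxc [182.2 171.8]
scene (245, 245) 165 [ 441.5 -253.2   25.7   30.8   49.1] area 737 pxc [264.9 286.6]
scene (245, 245) 165 [ 493.3 -193.    27.5   32.7   46. ] area 789 pxc [272.5 257.9]
```

```bash
python3 - <<'E'
from h import *
for n,ths,rois in (("top",(130,140,150),[(160,240,225,280),(295,205,360,260)]),("scene",(135,145,155),[(165,160,215,210),(245,245,295,305)])):
    K,T=campose(n); im=cv2.imread(f"pics/{n}0.png")
    for x0,y0,x1,y1 in rois:
        r=cv2.resize(im[y0:y1,x0:x1],None,fx=8,fy=8,interpolation=cv2.INTER_CUBIC).min(2)
        r=cv2.GaussianBlur(r,(0,0),3)
        if n=='top': print(np.percentile(r,[5,50,95,99]))
        for th in ths:
            m=(r>th).astype(np.uint8)
            cs,_=cv2.findContours(m,cv2.RETR_EXTERNAL,cv2.CHAIN_APPROX_NONE)
            cs=[c for c in cs if 64*60<cv2.contourArea(c)<64*400]
            for c in cs:
                p=(c[:,0,:]+.5)/8-.5+[x0,y0]
                P=onplane(K,T,p,.032)[:,:2]
                (cx,cy),(w,h),a=cv2.minAreaRect((P*1000).astype(np.float32))
                print(n,(x0,y0),th,np.round([cx,cy,w,h,a],1),'area',round(cv2.contourArea((P*1000).astype(np.float32))),'pxc',p.mean(0).round(1))
# reader: foot corners & pins bases approx
K,T=campose("top");print('foot',onplane(K,T,[[224,206],[258,206]],.008).round(3))
K2,T2=campose("scene")
# pin tips in scene
def two(pa,pb):
    o1,d1=ray(K,T,pa);o2,d2=ray(K2,T2,pb);d1=d1[0];d2=d2[0]
    A=np.c_[d1,-d2];s=np.linalg.lstsq(A,o2-o1,rcond=None)[0];return (o1+s[0]*d1+o2+s[1]*d2)/2,np.linalg.norm(o1+s[0]*d1-o2-s[1]*d2)
tl=onplane(K2,T2,[[265.5,165.5],[279,184.5]],.09);print('tips',tl.round(3),proj(K,T,tl))
bl=onplane(K2,T2,[[265.5,184.5],[279,203.5]],.008);print('bases',bl.round(3),proj(K,T,bl))
E
```

```text
[ 61. 118. 153. 156.]
top (160, 240) 130 [397.4 182.1  34.   30.1   8.5] area 912 pxc [175.  261.4]
top (160, 240) 130 [407.4 104.5  33.9  29.9   8.3] area 815 pxc [204.1 257.3]
top (160, 240) 140 [397.3 182.3  32.4  28.    7.9] area 796 pxc [174.9 261.4]
top (160, 240) 140 [407.5 104.4  32.5  27.7   9.3] area 703 pxc [204.1 257.2]
top (160, 240) 150 [397.3 182.6  30.1  25.5   7.1] area 631 pxc [174.9 261.4]
top (160, 240) 150 [407.8 104.3  29.8  24.9   9.7] area 475 pxc [204.6 257.3]
[ 71. 119. 152. 156.]
top (295, 205) 130 [ 441.9 -253.3   29.4   34.7   49.2] area 937 pxc [339.3 240.2]
top (295, 205) 130 [ 493.1 -194.5   30.    33.8   48.6] area 922 pxc [315.8 221.4]
top (295, 205) 140 [ 441.7 -253.5   27.3   32.8   48.9] area 819 pxc [339.3 240.2]
top (295, 205) 140 [ 493.2 -194.3   27.8   32.    48.7] area 807 pxc [315.8 221.3]
top (295, 205) 150 [ 441.6 -253.5   24.7   30.2   49. ] area 654 pxc [339.3 240.2]
top (295, 205) 150 [ 493.1 -194.    24.8   29.7   50.2] area 655 pxc [315.7 221.3]
scene (165, 160) 145 [412.1  39.1  34.2  50.5  62.1] area 944 pxc [206.8 205.5]
scene (165
[... 496 characters left out ...]
45, 245) 145 [ 426.1 -206.2   88.5   26.9   64.2] area 1453 pxc [248.6 273. ]
scene (245, 245) 145 [ 517.1 -233.2   56.3   25.1   54.1] area 795 pxc [287.7 266.7]
scene (245, 245) 145 [ 487.1 -183.2   40.2   62.    40. ] area 1614 pxc [268.2 256.9]
scene (245, 245) 155 [ 441.6 -253.    28.8   33.2   49.4] area 892 pxc [264.9 286.6]
scene (245, 245) 155 [ 493.3 -192.6   32.2   36.9   45.3] area 1015 pxc [272.5 257.8]
foot [[ 0.545  0.052  0.008]
 [ 0.542 -0.041  0.008]]
tips [[ 0.598  0.043  0.09 ]
 [ 0.598 -0.035  0.09 ]] [[224.44704118 181.02712597]
 [254.43474025 180.30379222]]
bases [[ 0.599  0.045  0.008]
 [ 0.599 -0.035  0.008]] [[226.44781555 186.80405596]
 [255.27046534 185.6597708 ]]
```

```bash
cat >> h.py <<'E'
def two(pa,pb):
    K,T=campose("top");K2,T2=campose("scene")
    o1,d1=ray(K,T,pa);o2,d2=ray(K2,T2,pb);d1=d1[0];d2=d2[0]
    s=np.linalg.lstsq(np.c_[d1,-d2],o2-o1,rcond=None)[0];return ((o1+s[0]*d1+o2+s[1]*d2)/2).round(3),np.linalg.norm(o1+s[0]*d1-o2-s[1]*d2).round(4)
E
python3 - <<'E'
from h import *
print(two([66,245],[152,72]), two([100,247],[172,135]))
o=np.hstack([cv2.resize(cv2.imread('pics/scene0.png')[50:150,130:200],None,fx=5,fy=5),cv2.resize(cv2.imread('pics/top0.png')[220:300,50:130],None,fx=5,fy=6.25)])
cv2.imwrite('pics/b.png',o)
E
```

```text
(array([0.426, 0.386, 0.239]), np.float64(0.0138)) (array([ 0.439,  0.402, -0.018]), np.float64(0.009))
```

View pics/b.png

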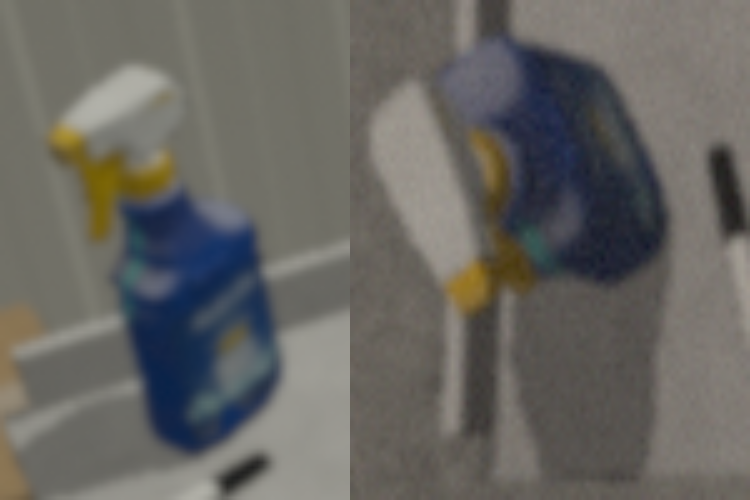

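>>> drive_tool --grip '[0,0,0,0,0,0,0,0]' --travel '[[0,0,-4],[0,0,-4],[0,0,-3],[0,0,0],[0,0,0],[0,0,0],[0,0,0],[0,0,0]]' --dr '[[0,0,7],[0,0,7],[0,0,7],[0,0,7],[0,0,7],[0,0,7],[0,0,7],[0,0,7]]'

```text
t: 0.82
tool_pos: [0.2023, 0.5912, 0.4124]
tcp_rot: [0.0, 0.61, 0.792, -0.0]
wrist_force: [-1.0, -0.6, 0.7]
width: 0.999
```

>>> drive_tool --grip '[0,0,0,0,0,0,0,0]' --travel '[[-3,0.5,0],[-4,0.7,0],[-4,0.7,0],[-4,0.7,0],[-4,0.7,0],[-4,0.7,0],[-4,0.7,0],[-4,0.7,0]]' --dr '[[0,0,0],[0,0,0],[0,0,0],[0,0,0],[0,0,0],[0,0,0],[0,0,0],[0,0,0]]'

```text
t: 1.48
tool_pos: [0.3357, 0.304, 0.4126]
tcp_rot: [-0.0, 0.608, 0.794, 0.0]
wrist_force: [1.0, 0.2, 0.2]
width: 1.001
```

>>> drive_tool --grip '[0,0,0,0,0,0,0,0]' --travel '[[-4,0.6,0],[-4,0.6,0],[-4,0.6,0],[-3,0.6,0],[-2,0,4],[0,0,4],[0,0,4],[0,0,3]]' --dr '[[0,0,0],[0,0,0],[0,0,0],[0,0,0],[0,0,0],[0,0,3],[0,0,4],[0,0,0]]'

```text
t: 2.15
tool_pos: [0.4016, 0.1485, 0.2631]
tcp_rot: [-0.0, 0.657, 0.753, -0.0]
wrist_force: [-0.3, 0.8, -0.4]
width: 1.0
```

```bash
python3 - <<'E'
from h import *
import pickle
st=observe();im=grab_frame("wrist");cv2.imwrite("pics/w1.png",im[:,:,::-1]);pickle.dump(st,open("w1.pkl","wb"))
print(st["tool_pos"],st["tcp_rot"],st["q"].round(2),st["qvel"].round(3))
K,T=campose("wrist",st)
print(proj(K,T,[[.4024,.1434,.032],[.4075,.1045,.032],[.3973,.1823,.032],[.598,.004,.09]]).round())
E
```

```text
[0.40156039 0.14850833 0.26307038] [-2.31214797e-04  6.57453070e-01  7.53495360e-01 -3.86823806e-04] [-0.95  0.11  0.53  2.12 -0.07  0.92 -0.24] [ 0.121  0.533  0.014  0.437 -0.36  -0.884  0.475]
[[261. 184.]
 [260. 214.]
 [261. 151.]
 [411. 334.]]
```

View pics/w1.png

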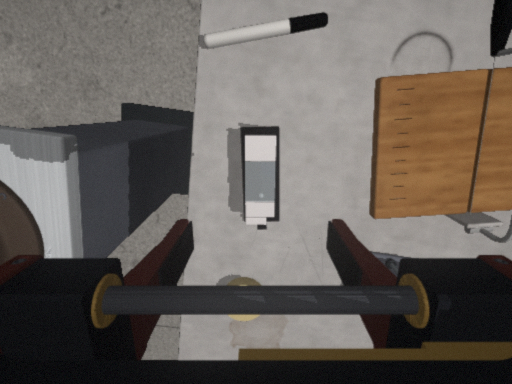

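>>> drive_tool --grip '[0,0,0,0,0]' --travel '[[0,0,3],[0,0,3],[0,0,2],[0,0,0],[0,0,0]]' --dr '[[0,0,0],[0,0,0],[0,0,0],[0,0,0],[0,0,0]]'

```text
t: 2.62
tool_pos: [0.4025, 0.1495, 0.1857]
tcp_rot: [-0.0, 0.655, 0.755, -0.001]
wrist_force: [0.2, -0.7, 0.4]
width: 1.0
```

```bash
python3 - <<'E'
from h import *
import pickle
st=observe();im=grab_frame("wrist");cv2.imwrite("pics/w2.png",im[:,:,::-1]);pickle.dump(st,open("w2.pkl","wb"))
print(st["tool_pos"],st["tcp_rot"],st["q"].round(2),np.abs(st["qvel"]).max())
K,T=campose("wrist",st); g=im.min(2)
x0,y0,x1,y1=215,80,310,260
r=cv2.GaussianBlur(cv2.resize(g[y0:y1,x0:x1],None,fx=8,fy=8,interpolation=cv2.INTER_CUBIC),(0,0),3)
for th in (150,165,180):
    cs,_=cv2.findContours((r>th).astype(np.uint8),cv2.RETR_EXTERNAL,cv2.CHAIN_APPROX_NONE)
    for c in cs:
        if not 64*300<cv2.contourArea(c)<64*3000: continue
        p=(c[:,0,:]+.5)/8-.5+[x0,y0];P=onplane(K,T,p,.032)[:,:2]*1000
        (cx,cy),(w,h),a=cv2.minAreaRect(P.astype(np.float32))
        print(th,np.round([cx,cy,w,h,a],1),round(cv2.contourArea(P.astype(np.float32))),p.mean(0).round())
cv2.imwrite("pics/w2.png",im[:,:,::-1])
y=R.from_quat(np.roll(st["tcp_rot"],-1)).as_matrix()[:,1];print('tool y az',np.degrees(np.arctan2(y[1],y[0])))
E
```

```text
[0.40245034 0.14948378 0.18571576] [-1.23730889e-04  6.55322737e-01  7.55348432e-01 -9.17123235e-04] [-0.9   0.25  0.51  2.2  -0.18  0.73 -0.13] 0.03704037733895691
150 [396.  185.   35.4  29.6   7.5] 947 [260. 160.]
165 [406.1 106.   35.3  29.8   7.2] 902 [257. 242.]
165 [396.  185.   35.1  29.1   7.5] 917 [260. 160.]
180 [405.7 110.6  34.4  19.2   7.7] 626 [258. 238.]
180 [396.  185.   34.6  28.5   7.7] 881 [260. 160.]
tool y az 8.11166016983835
```

View pics/w2.png

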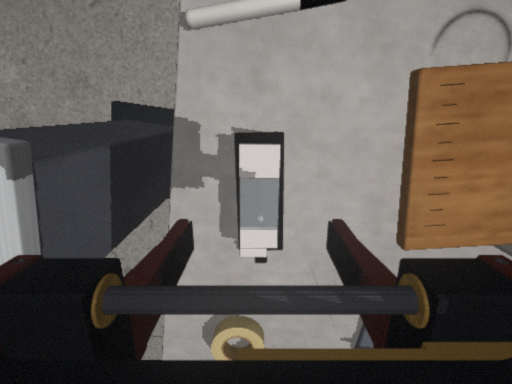

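>>> drive_tool --grip '[0,0,0,0,0,0]' --travel '[[-0.45,-0.1,0],[0,0,3],[0,0,3],[0,0,2],[0,0,1],[0,0,0]]' --dr '[[0,0,0.8],[0,0,0],[0,0,0],[0,0,0],[0,0,0],[0,0,0]]'

```text
t: 3.17
tool_pos: [0.402, 0.1448, 0.095]
tcp_rot: [-0.0, 0.661, 0.751, -0.001]
wrist_force: [-0.6, 0.5, -0.5]
width: 0.998
```

>>> drive_tool --grip '[0,0,0]' --travel '[[0,0,0.3],[0,0,0],[0,0,0]]' --dr '[[0,0,0],[0,0,0],[0,0,0]]'

```text
t: 3.42
tool_pos: [0.4028, 0.1453, 0.0935]
tcp_rot: [0.0, 0.661, 0.751, 0.001]
wrist_force: [0.3, 0.1, 0.0]
width: 1.002
```

```bash
python3 - <<'E'
from h import *
st=observe();print(st["tool_pos"].round(4),st["tcp_rot"].round(4),st["wrist_force"].round(1))
im=grab_frame("wrist");cv2.imwrite("pics/w3.png",im[:,:,::-1])
E
```

```text
[0.4028 0.1453 0.0935] [2.000e-04 6.607e-01 7.507e-01 1.000e-03] [0.3 0.1 0. ]
```

View pics/w3.png

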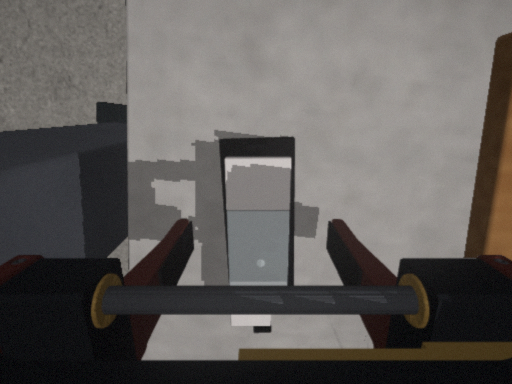

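>>> drive_tool --grip '[0,0,0.4,0.5,0.6,0.7,0.8,0.9]' --travel '[[0,0,0.3],[0,0,0],[0,0,0],[0,0,0],[0,0,0],[0,0,0],[0,0,0],[0,0,0]]' --dr '[[0,0,0],[0,0,0],[0,0,0],[0,0,0],[0,0,0],[0,0,0],[0,0,0],[0,0,0]]' --newtons 20

```text
t: 4.13
tool_pos: [0.4021, 0.145, 0.0894]
tcp_rot: [-0.0, 0.661, 0.751, -0.0]
wrist_force: [-0.4, -0.3, 0.6]
width: 0.585
```

>>> drive_tool --grip '[1,1,1,1]' --travel '[[0,0,0],[0,0,0],[0,0,0],[0,0,0]]' --dr '[[0,0,0],[0,0,0],[0,0,0],[0,0,0]]'

```text
t: 4.47
tool_pos: [0.4021, 0.1449, 0.0894]
tcp_rot: [-0.0, 0.661, 0.751, -0.0]
wrist_force: [0.8, 1.2, -0.6]
width: 0.407
```

```bash
python3 - <<'E'
from h import *
st=observe();print(st["tool_pos"].round(4),st["tcp_rot"].round(4),st["wrist_force"].round(1),st["ft_torque"].round(2),st["width"]*88)
im=grab_frame("wrist");cv2.imwrite("pics/w4.png",im[:,:,::-1])
E
```

```text
[0.4021 0.1449 0.0894] [-0.      0.6606  0.7507 -0.    ] [ 0.8  1.2 -0.6] [-0.07  0.06 -0.09] 35.77671857940227
```

View pics/w4.png

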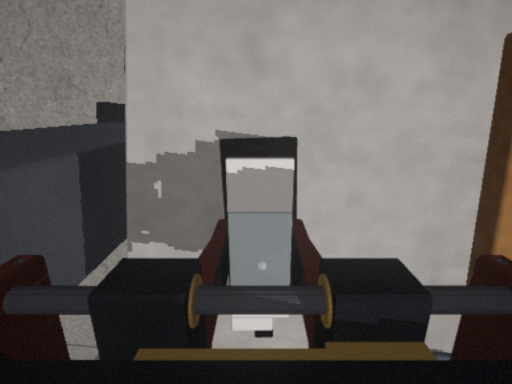

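>>> drive_tool --grip '[1,1,1,1,1,1,1,1]' --travel '[[0,0,-0.5],[0,0,-1],[0,0,-2],[0,0,-3],[0,0,-3],[0,0,-3],[0,0,-3],[0,0,-2]]' --dr '[[0,0,0],[0,0,0],[0,0,0],[0,0,0],[0,0,0],[0,0,0],[0,0,0],[0,0,0]]'

```text
t: 5.18
tool_pos: [0.4025, 0.1445, 0.2677]
tcp_rot: [0.0, 0.661, 0.75, 0.001]
wrist_force: [-0.1, 0.7, -0.5]
width: 0.405
```

>>> drive_tool --grip '[1,1,1]' --travel '[[0,0,0],[0,0,0],[0,0,0]]' --dr '[[0,0,0],[0,0,0],[0,0,0]]'

```text
t: 5.43
tool_pos: [0.4016, 0.1448, 0.2641]
tcp_rot: [-0.0, 0.661, 0.751, -0.0]
wrist_force: [0.5, -1.4, -0.6]
width: 0.404
```

```bash
python3 - <<'E'
from h import *
st=observe();print(st["tool_pos"].round(4),st["tcp_rot"].round(4),st["wrist_force"].round(1),st["ft_torque"].round(2),st["width"]*88)
for n in ("wrist","top","scene"):
    im=grab_frame(n);cv2.imwrite(f"pics/{n}5.png",im[:,:,::-1])
E
```

```text
[0.4016 0.1448 0.2641] [-3.000e-04  6.606e-01  7.507e-01 -1.000e-04] [ 0.5 -1.4 -0.6] [-0.06  0.11  0.05] 35.52430223421986
```

View pics/wrist5.png

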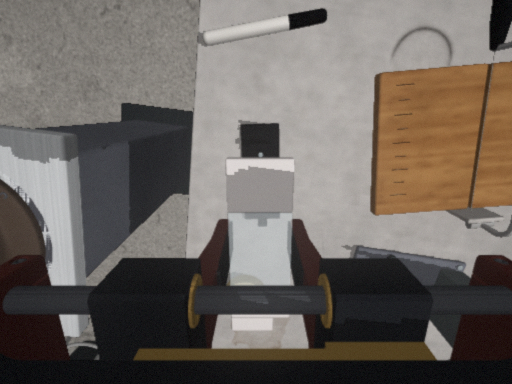

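View pics/top5.png

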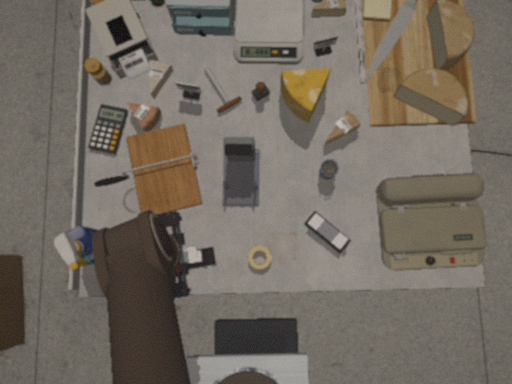

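View pics/scene5.png

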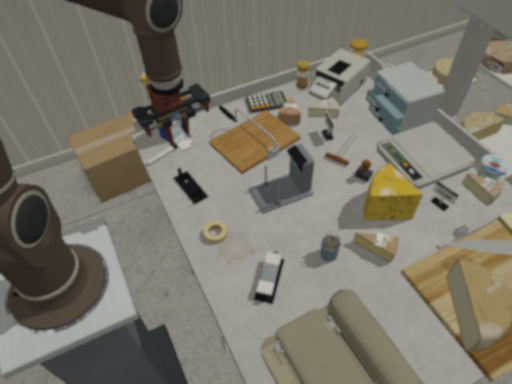

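>>> drive_tool --grip '[1,1,1,1,1,1,1,1]' --travel '[[-2,0.3,0],[-3.5,0.3,0],[-4,0.3,0],[-4,0.3,0],[-4,0.3,0],[-4,0.3,0],[-3.5,0.3,0],[-2,0.3,0]]' --dr '[[0,0,0],[0,0,0],[0,0,0],[0,0,0],[0,0,0],[0,0,0],[0,0,0],[0,0,0]]'

```text
t: 6.25
tool_pos: [0.4598, -0.124, 0.2638]
tcp_rot: [0.0, 0.662, 0.749, -0.001]
wrist_force: [0.0, 0.4, -1.2]
width: 0.408
```

>>> drive_tool --grip '[1,1,1,1]' --travel '[[0,0,0],[0,0,0],[0,0,0],[0,0,0]]' --dr '[[0,0,0],[0,0,0],[0,0,0],[0,0,0]]'

```text
t: 6.58
tool_pos: [0.4599, -0.1185, 0.2638]
tcp_rot: [-0.001, 0.66, 0.751, -0.0]
wrist_force: [-0.5, -0.4, -0.1]
width: 0.408
```

```bash
python3 - <<'E'
from h import *
import pickle
st=observe();print(st["tool_pos"].round(4),st["tcp_rot"].round(4),st["q"].round(2),np.abs(st["qvel"]).max(),st["width"]*88)
im=grab_frame("wrist")[:,:,::-1];cv2.imwrite("pics/w6.png",im);pickle.dump(st,open("w6.pkl","wb"))
cv2.imwrite("pics/w6z.png",cv2.resize(im[0:250,270:512],None,fx=3,fy=2.4 if 0 else 3,interpolation=cv2.INTER_CUBIC)[:600])
E
```

```text
[ 0.4599 -0.1185  0.2638] [-6.000e-04  6.600e-01  7.513e-01 -3.000e-04] [-0.5   0.23  0.77  2.03 -0.2   0.95  0.5 ] 0.008429191336659472 35.934770318248134
```

View pics/w6.png

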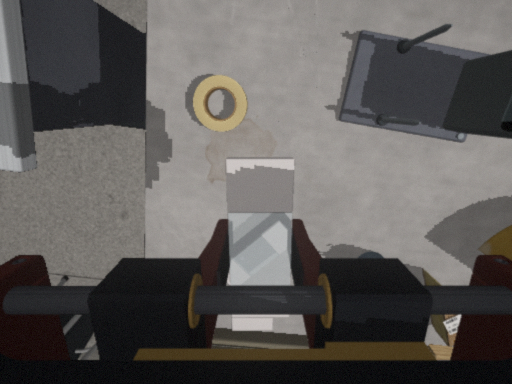

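View pics/w6z.png

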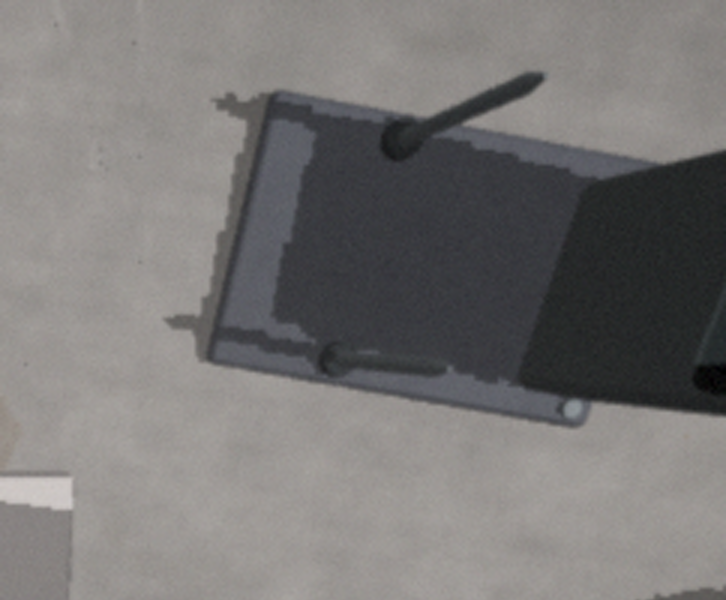

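```bash
python3 - <<'E'
from h import *
import pickle
st=pickle.load(open("w6.pkl","rb"));K,T=campose("wrist",st)
z=lambda a:(np.array(a,float)+.5)/3-.5+[270,0]
tips=onplane(K,T,z([[541,76],[445,370]]),.09);bases=onplane(K,T,z([[398,140],[333,360]]),.010)
cor=onplane(K,T,z([[277,93],[211,361],[578,425]]),.008)
def rep(n,l,r):
    d=l-r;print(n,l.round(4),r.round(4),'sep',np.linalg.norm(d).round(4),'mid',((l+r)/2).round(4),'yaw',np.degrees(np.arctan2(-d[0],d[1])).round(2))
rep('tips',tips[0],tips[1]);rep('bases',bases[0],bases[1]);rep('front',cor[0],cor[1])
d=cor[2]-cor[1];print('side len',np.linalg.norm(d),'yaw',np.degrees(np.arctan2(d[1],d[0])))
# top line fits
im=cv2.imread("pics/top5.png")
cv2.imwrite("pics/t5z.png",cv2.resize(im[130:220,205:275],None,fx=6,fy=6,interpolation=cv2.INTER_CUBIC))
im=cv2.imread("pics/scene5.png")
cv2.imwrite("pics/s5z.png",cv2.resize(im[140:220,240:320],None,fx=7,fy=7,interpolation=cv2.INTER_CUBIC))
E
```

```text
tips [0.5966 0.0472 0.09  ] [ 0.5935 -0.0328  0.09  ] sep 0.0801 mid [0.5951 0.0072 0.09  ] yaw -2.22
bases [0.5972 0.0474 0.01  ] [ 0.5934 -0.0327  0.01  ] sep 0.0802 mid [0.5953 0.0074 0.01  ] yaw -2.69
front [0.5497 0.0574 0.008 ] [ 0.5459 -0.0393  0.008 ] sep 0.0968 mid [0.5478 0.009  0.008 ] yaw -2.24
side len 0.15443142487668068 yaw -2.0662894362068776
```

View pics/t5z.png

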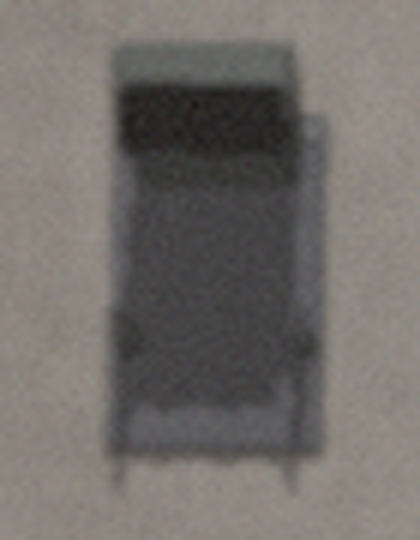

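View pics/s5z.png

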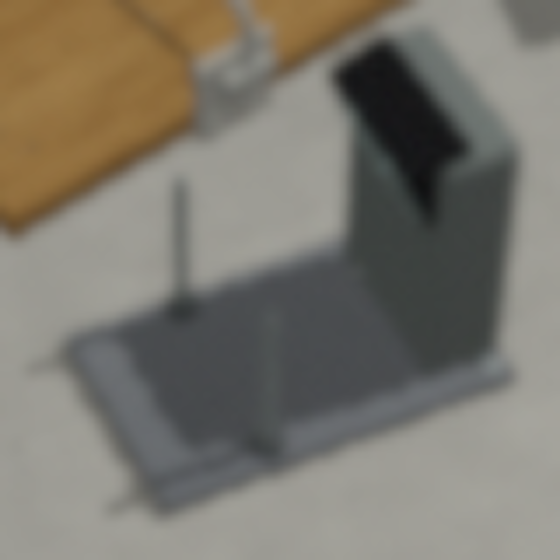

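```bash
python3 - <<'E'
from h import *
K,T2=campose("scene")
t=onplane(K,T2,[[265.4,164.9],[278.4,183.9]],.09);print('scene tips',t.round(4),t.mean(0).round(4), np.linalg.norm(t[0]-t[1]))
c=get_calibration("wrist");K=c["camera_matrix"];T=c["hand_eye"]
im=cv2.imread("pics/w6.png");cv2.imwrite("pics/w6t.png",cv2.resize(im[145:345,200:320],None,fx=5,fy=3,interpolation=cv2.INTER_CUBIC))
P=onplane(K,T,[[226,157.5],[293.8,157.5],[228,213],[292,213],[232,329.5],[271.5,329.5]],.0575);print((P*1000).round(1))
P=onplane(K,T,[[226,157.5],[293.8,157.5],[228,213],[292,213],[232,329.5],[271.5,329.5]],.0635);print((P*1000).round(1))
E
```

```text
scene tips [[ 0.5988  0.0449  0.09  ]
 [ 0.5972 -0.0324  0.09  ]] [0.598  0.0063 0.09  ] 0.07732289523333867
[[ 55.9 -18.   57.5]
 [ 55.9  16.9  57.5]
 [ 25.3 -18.   57.5]
 [ 25.3  17.   57.5]
 [-53.3 -18.1  57.5]
 [-53.3   6.8  57.5]]
[[ 54.9 -18.8  63.5]
 [ 54.9  17.7  63.5]
 [ 23.  -18.8  63.5]
 [ 23.   17.8  63.5]
 [-59.  -18.9  63.5]
 [-59.    7.1  63.5]]
```

View pics/w6t.png

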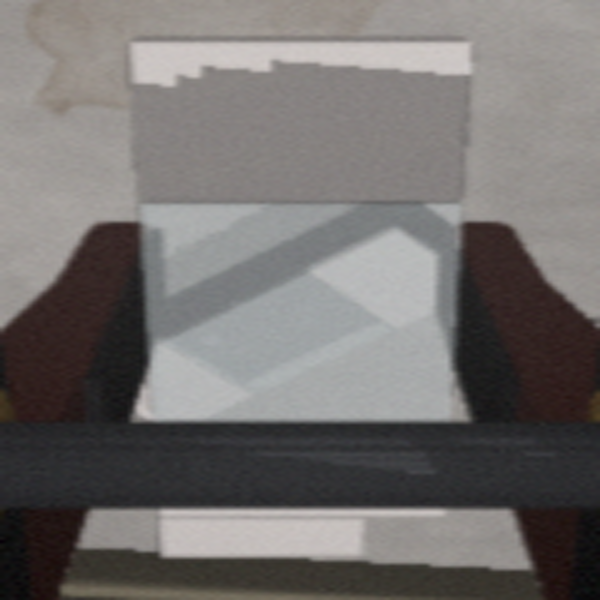

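>>> drive_tool --grip '[1,1,1,1,1,1,1,1]' --travel '[[0,0,0],[0,0,0],[0,0,0],[0,0,0],[0,0,0],[0,0,0],[0,0,0],[0,0,0]]' --dr '[[0,0,-6],[0,0,-7],[0,0,-7],[0,0,-7],[0,0,-7],[0,0,-7],[0,0,-7],[0,0,-7]]'

```text
t: 7.3
tool_pos: [0.4602, -0.1186, 0.2644]
tcp_rot: [-0.0, 0.235, 0.972, 0.0]
wrist_force: [0.0, -0.5, 0.1]
width: 0.409
```

>>> drive_tool --grip '[1,1,1,1,1,1,1]' --travel '[[0,0,0],[0,0,0],[0,0,0],[0,0,0],[0,0,0],[0,0,0],[0,0,0]]' --dr '[[0,0,-7],[0,0,-7],[0,0,-7],[0,0,-4.4],[0,0,0],[0,0,0],[0,0,0]]'

```text
t: 7.88
tool_pos: [0.4602, -0.1192, 0.2644]
tcp_rot: [0.0, 0.021, 1.0, 0.0]
wrist_force: [0.3, -1.1, -0.4]
width: 0.405
```

```bash
cat > goto.py <<'E'
from h import *
import sys
st=observe();tgt=np.array([float(a) for a in sys.argv[1:4]]);yaw=float(sys.argv[4])
M=R.from_quat(np.roll(st["tcp_rot"],-1)).as_matrix();y=M[:,1]
az=np.degrees(np.arctan2(y[1],y[0]));print('t',st['t'],'pos',st["tool_pos"].round(4),'az',az.round(2),'z',M[:,2].round(4),'q',st['q'].round(2))
Mt=np.c_[[np.sin(np.radians(yaw-0))*-1*-1*0-np.sin(np.radians(yaw)),np.cos(np.radians(yaw)),0],[np.cos(np.radians(yaw)),np.sin(np.radians(yaw)),0],[0,0,-1]]
print('travel cm',(M.T@(tgt-st["tool_pos"])*100).round(2),'dr deg',np.degrees(R.from_matrix(M.T@Mt).as_rotvec()).round(2))
E
python3 goto.py .43 .0132 .264 87.8
```

```text
t 7.8833 pos [ 0.4602 -0.1192  0.2644] az 87.6 z [ 0.e+00  2.e-04 -1.e+00] q [-0.29  0.21  0.52  2.02 -0.12  0.95  1.82]
travel cm [ 3.57 13.11  0.04] dr deg [ 0.01  0.   -0.2 ]
```

>>> drive_tool --grip '[1,1,1,1,1,1,1,1]' --travel '[[1,2,0],[1,3.5,0],[1,4,0],[0.6,3,0],[0,0.6,0],[0,0,3],[0,0,4],[0,0,3]]' --dr '[[0,0,0],[0,0,0],[0,0,0],[0,0,0],[0,0,0],[0,0,0],[0,0,0],[0,0,0]]'

```text
t: 8.55
tool_pos: [0.4295, 0.0128, 0.1631]
tcp_rot: [0.001, 0.02, 1.0, 0.0]
wrist_force: [-0.0, 1.0, -0.6]
width: 0.403
```

>>> drive_tool --grip '[1,1,1,1]' --travel '[[0,0,1],[0,0,0],[0,0,0],[0,0,0]]' --dr '[[0,0,0],[0,0,0],[0,0,0],[0,0,0]]'

```text
t: 8.88
tool_pos: [0.4302, 0.0124, 0.1552]
tcp_rot: [0.001, 0.02, 1.0, 0.0]
wrist_force: [1.2, 0.7, -0.2]
width: 0.405
```

```bash
python3 goto.py .5568 .0083 .1505 87.8; python3 - <<'E'
from h import *
for n in ("top","scene"): cv2.imwrite(f"pics/{n}7.png",grab_frame(n)[:,:,::-1])
E
```

```text
t 8.8833 pos [0.4302 0.0124 0.1552] az 87.65 z [ 1.3e-03  1.0e-04 -1.0e+00] q [-0.47  0.3   0.38  2.22 -0.19  0.65  1.58]
travel cm [-12.66   0.11   0.49] dr deg [ 0.01  0.08 -0.15]
```

View pics/scene7.png

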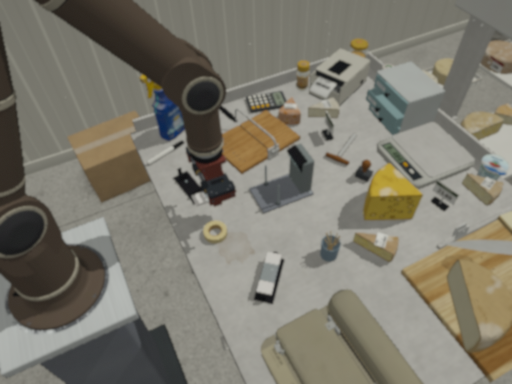

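View pics/top7.png

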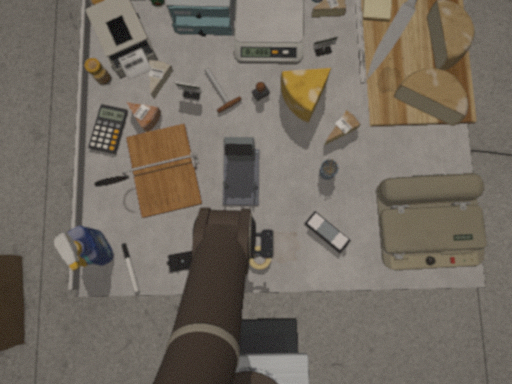

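>>> drive_tool --grip '[1,1,1,1,1,1,1,1]' --travel '[[-2,0,0.2],[-3,0.1,0.3],[-3,0,0],[-2.5,0,0],[-1.5,0,0],[-0.6,0,0],[0,0,0],[0,0,0]]' --dr '[[0,0,-0.1],[0,0,0],[0,0,0],[0,0,0],[0,0,0],[0,0,0],[0,0,0],[0,0,0]]'

```text
t: 9.65
tool_pos: [0.5548, 0.0086, 0.1497]
tcp_rot: [-0.0, 0.019, 1.0, 0.0]
wrist_force: [0.1, -0.4, -0.4]
width: 0.403
```

>>> drive_tool --grip '[1,1]' --travel '[[0,0,0],[0,0,0]]' --dr '[[0,0,0],[0,0,0]]'

```text
t: 9.82
tool_pos: [0.5545, 0.0088, 0.1496]
tcp_rot: [-0.0, 0.019, 1.0, 0.0]
wrist_force: [0.1, -0.1, 0.3]
width: 0.406
```

```bash
python3 goto.py .5568 .0083 .1505 87.8; python3 - <<'E'
from h import *
for n in ("top","scene","wrist"): cv2.imwrite(f"pics/{n}8.png",grab_frame(n)[:,:,::-1])
s=cv2.imread("pics/scene8.png");cv2.imwrite("pics/s8z.png",cv2.resize(s[130:215,230:325],None,fx=7,fy=7,interpolation=cv2.INTER_CUBIC))
s=cv2.imread("pics/top8.png");cv2.imwrite("pics/t8z.png",cv2.resize(s[130:220,195:285],None,fx=6,fy=6,interpolation=cv2.INTER_CUBIC))
E
```

```text
t 9.8167 pos [0.5545 0.0088 0.1496] az 87.81 z [-5.e-04  4.e-04 -1.e+00] q [-0.38  0.49  0.36  1.93 -0.25  0.76  1.66]
travel cm [-0.24 -0.04 -0.09] dr deg [ 0.02 -0.03  0.01]
```

View pics/s8z.png

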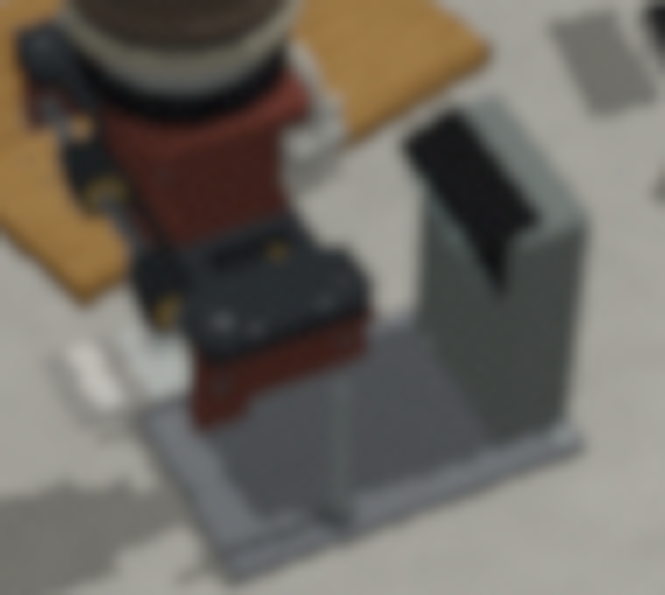

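View pics/t8z.png

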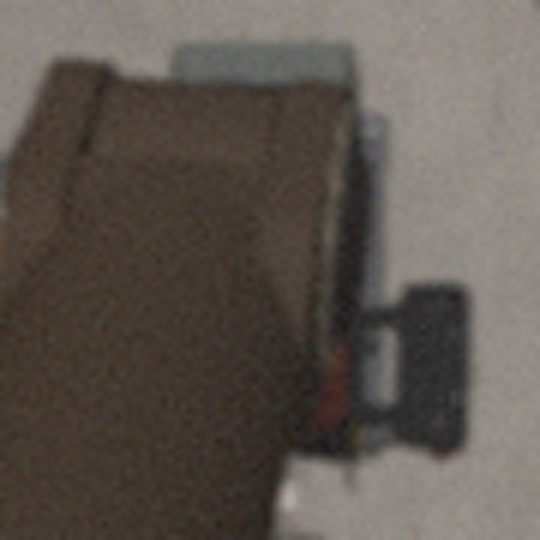

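View pics/wrist8.png

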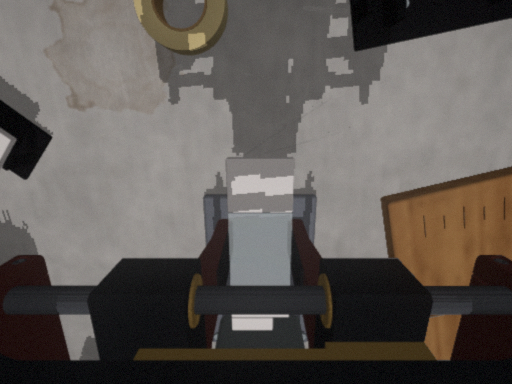

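```bash
python3 - <<'E'
from h import *
st=observe();K,T=campose("wrist",st)
im=cv2.imread("pics/wrist8.png");cv2.imwrite("pics/w8z.png",cv2.resize(im[140:260,190:335],None,fx=5,fy=5,interpolation=cv2.INTER_CUBIC))
im=cv2.imread("pics/wrist8.png");cv2.imwrite("pics/w8y.png",cv2.resize(im[310:384,190:335],None,fx=5,fy=5,interpolation=cv2.INTER_CUBIC))
E
```

```text
(no output)
```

View pics/w8z.png

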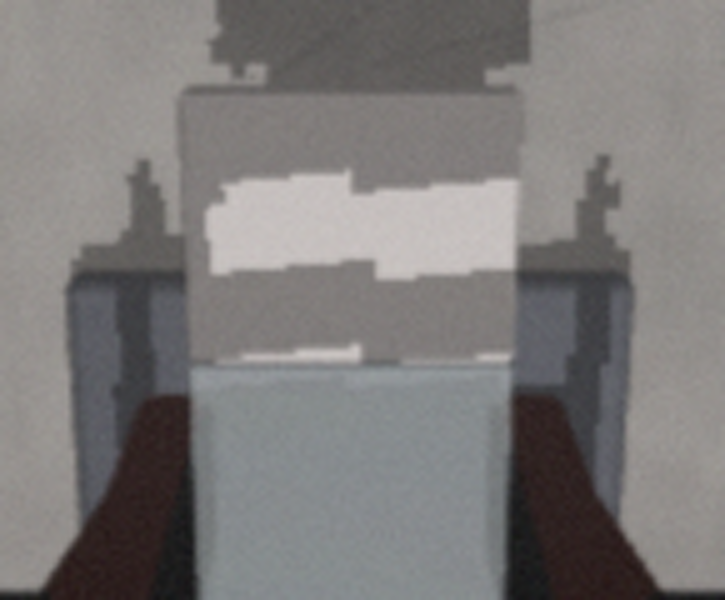

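View pics/w8y.png

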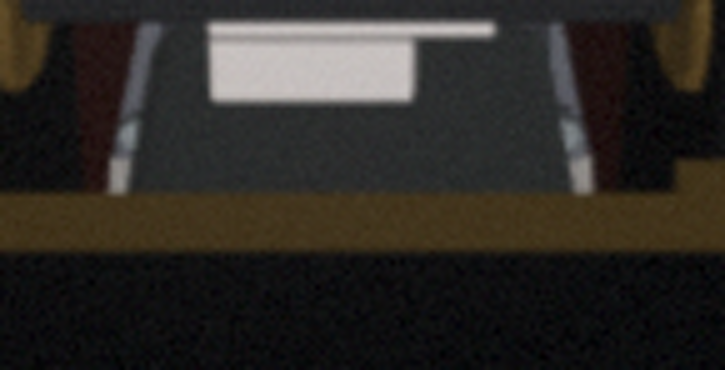

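```bash
python3 - <<'E'
from h import *
c=get_calibration("wrist");K=c["camera_matrix"];T=c["hand_eye"];print(K,T.round(5))
st=observe()
z=lambda a:(np.array(a,float)+.5)/5-.5+[190,140]
H=st["tool_pos"][2]
print('tail,frost',(1000*onplane(K,T,z([[181,93],[523,93],[191,365],[512,365]]),.0575)).round(1))
print('foot',(1000*onplane(K,T,z([[69,283],[632,283],[85,500],[620,500]]),H-.008)).round(1))
z2=lambda a:(np.array(a,float)+.5)/5-.5+[190,310]
print('far end',(1000*onplane(K,T,z2([[210,102],[414,102],[414,36],[497,36]]),.0575)).round(1))
E
```

```text
[[271.40818747   0.         259.74114065]
 [  0.         271.40818747 190.28386052]
 [  0.           0.           1.        ]] [[-2.0000e-04  9.5838e-01  2.8551e-01  7.9350e-02]
 [ 1.0000e+00  1.8000e-04  9.0000e-05  9.8000e-04]
 [ 4.0000e-05  2.8551e-01 -9.5838e-01 -8.1290e-02]
 [ 0.0000e+00  0.0000e+00  0.0000e+00  1.0000e+00]]
tail,frost [[ 55.3 -16.5  57.5]
 [ 55.3  18.7  57.5]
 [ 25.3 -16.5  57.5]
 [ 25.3  18.6  57.5]]
foot [[  7.6 -47.6 141.6]
 [  7.6  49.5 141.6]
 [-33.7 -47.2 141.6]
 [-33.7  49.7 141.6]]
far end [[-53.9 -16.8  57.5]
 [-53.9   8.9  57.5]
 [-43.8   8.8  57.5]
 [-43.8  19.1  57.5]]
```

```bash
cat > cal.py <<'E'
from h import *
import h
def avg(n,N=200):
    cs=[get_calibration(n) for _ in range(N)]
    k="hand_eye" if n=="wrist" else "extrinsics"
    A=np.array([c[k] for c in cs]);E=np.eye(4);E[:3,:3]=R.from_matrix(A[:,:3,:3]).mean().as_matrix();E[:3,3]=A[:,:3,3].mean(0)
    return np.mean([c["camera_matrix"] for c in cs],0),E,A
E
python3 - <<'E'
from cal import *
import pickle
for n in ("wrist","top","scene"):
    K,E,A=avg(n);print(n,'std',A.std(0)[:3].round(5).tolist());print(E.round(4).tolist())
    if n=="scene":
        T2=np.linalg.inv(E);t=onplane(K,T2,[[265.4,164.9],[278.4,183.9]],.09);print('scene tips',t.round(4),t.mean(0).round(4), np.linalg.norm(t[0]-t[1]))
    if n=="wrist":
        W=E;Kw=K
K=Kw;T=W
def tool(f):
    st=pickle.load(open(f,"rb"));M=np.eye(4);M[:3,:3]=R.from_quat(np.roll(st["tcp_rot"],-1)).as_matrix();M[:3,3]=st["tool_pos"];return M
z=lambda a:(np.array(a,float)+.5)/3-.5+[270,0]
Tw=tool("w6.pkl")@W
tips=onplane(K,Tw,z([[541,76],[445,370]]),.09);fr=onplane(K,Tw,z([[277,93],[211,361]]),.008)
print('w6 tips',tips.round(4),tips.mean(0).round(4),'front',fr.mean(0).round(4))
z=lambda a:(np.array(a,float)+.5)/5-.5+[190,140]
H=observe()["tool_pos"][2]
print('tail,frost',(1000*onplane(K,T,z([[181,93],[523,93],[191,365],[512,365]]),.0575)).round(1).tolist())
print('foot',(1000*onplane(K,T,z([[69,283],[632,283],[85,500],[620,500]]),H-.008)).round(1).tolist())
z2=lambda a:(np.array(a,float)+.5)/5-.5+[190,310]
print('far end',(1000*onplane(K,T,z2([[210,102],[414,102],[414,36],[497,36]]),.0575)).round(1).tolist())
E
```

```text
wrist std [[0.0, 0.0, 0.0, 0.0], [0.0, 0.0, 0.0, 0.0], [0.0, 0.0, 0.0, 0.0]]
[[-0.0002, 0.9584, 0.2855, 0.0793], [1.0, 0.0002, 0.0001, 0.001], [0.0, 0.2855, -0.9584, -0.0813], [0.0, 0.0, 0.0, 1.0]]
top std [[0.0, 0.0, 0.0, 0.0], [0.0, 0.0, 0.0, 0.0], [0.0, 0.0, 0.0, 0.0]]
[[-0.0249, -0.9993, -0.0279, -0.0211], [0.9839, -0.0295, 0.176, -0.5737], [-0.1767, -0.023, 0.984, -1.1805], [0.0, 0.0, 0.0, 1.0]]
scene std [[0.0, 0.0, 0.0, 0.0], [0.0, 0.0, 0.0, 0.0], [0.0, 0.0, 0.0, 0.0]]
[[0.8893, -0.4571, -0.0151, -0.4989], [0.3633, 0.686, 0.6304, -0.2143], [-0.2777, -0.5661, 0.7761, -1.0236], [0.0, 0.0, 0.0, 1.0]]
scene tips [[ 0.5988  0.0449  0.09  ]
 [ 0.5972 -0.0324  0.09  ]] [0.598  0.0063 0.09  ] 0.07732289523333878
w6 tips [[ 0.5984  0.0472  0.09  ]
 [ 0.5952 -0.0328  0.09  ]] [0.5968 0.0072 0.09  ] front [0.5495 0.0091 0.008 ]
tail,frost [[55.3, -16.5, 57.5], [55.3, 18.7, 57.5], [25.3, -16.5, 57.5], [25.3, 18.6, 57.5]]
foot [[7.6, -47.6, 141.6], [7.6, 49.5, 141.6], [-33.7, -47.2, 141.6], [-33.7, 49.7, 141.6]]
far end [[-53.9, -16.8, 57.5], [-53.9, 8.9, 57.5], [-43.8, 8.8, 57.5], [-43.8, 19.1, 57.5]]
```

>>> drive_tool --grip '[1,1,1,1,1]' --travel '[[-0.15,0,-0.08],[0,0,0],[0,0,0],[0,0,0],[0,0,0]]' --dr '[[0,0,0],[0,0,0],[0,0,0],[0,0,0],[0,0,0]]'

```text
t: 10.38
tool_pos: [0.5569, 0.0086, 0.1501]
tcp_rot: [-0.0, 0.019, 1.0, -0.0]
wrist_force: [-0.2, -0.4, -0.3]
width: 0.407
```

```bash
python3 goto.py .5562 .0087 .1505 87.8; python3 - <<'E'
from h import *
st=observe();M=np.eye(4);M[:3,:3]=R.from_quat(np.roll(st["tcp_rot"],-1)).as_matrix();M[:3,3]=st["tool_pos"]
for n in ("scene","top"):
    im=grab_frame(n)[:,:,::-1].copy();cv2.imwrite(f"pics/{n}9.png",im)
    K,T=campose(n)
    for dz in (0,.004):
        P=np.array([[.055,-.018,.0575+dz,1],[.055,.018,.0575+dz,1],[.025,-.018,.0575+dz,1],[.025,.018,.0575+dz,1]])@M.T
        print(n,dz,proj(K,T,P[:,:3]).round(1).tolist())
im=cv2.imread("pics/scene9.png");a=cv2.resize(im[170:200,230:270],None,fx=14,fy=14,interpolation=cv2.INTER_CUBIC)
cv2.imwrite("pics/s9z.png",a)
im=grab_frame("wrist")[:,:,::-1];cv2.imwrite("pics/w9.png",im)
E
```

```text
t 10.3833 pos [0.5569 0.0086 0.1501] az 87.8 z [-1.e-04 -0.e+00 -1.e+00] q [-0.38  0.49  0.36  1.93 -0.25  0.76  1.66]
travel cm [ 0.07  0.01 -0.04] dr deg [-0.   -0.01  0.  ]
scene 0 [[241.5, 189.9], [236.1, 180.5], [252.0, 186.1], [246.4, 176.9]]
scene 0.004 [[241.5, 190.8], [236.2, 181.5], [252.0, 187.1], [246.5, 177.9]]
top 0 [[244.5, 217.5], [230.4, 217.3], [244.7, 205.8], [230.6, 205.7]]
top 0.004 [[244.6, 217.7], [230.5, 217.5], [244.8, 206.0], [230.8, 205.9]]
```

View pics/s9z.png

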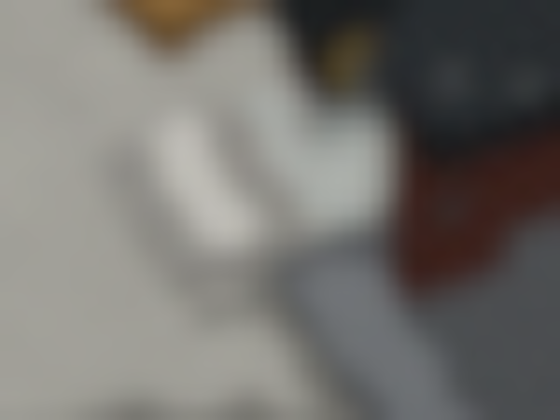

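View pics/w9.png

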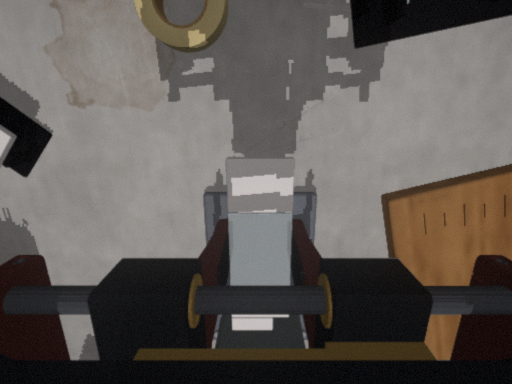

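>>> drive_tool --grip '[1,1,1,1]' --travel '[[0,0,0],[0,0,0],[0,0,0],[0,0,0]]' --dr '[[0,0,0],[0,0,0],[0,0,0],[0,0,0]]'

```text
t: 10.87
tool_pos: [0.557, 0.0086, 0.1502]
tcp_rot: [0.0, 0.019, 1.0, 0.0]
wrist_force: [-1.1, 0.5, 0.1]
width: 0.409
```

```bash
python3 goto.py .5562 .0087 .1505 87.8; python3 - <<'E'
from h import *
c=get_calibration("wrist");K=c["camera_matrix"];T=c["hand_eye"];st=observe();H=st["tool_pos"][2]
im=cv2.imread("pics/w9.png")
g=im.mean(2)
for a,b in((208,222),(300,312)):
    p=g[180:205,a:b].mean(1);print(p.round(0).tolist())
print(np.abs(st["qvel"]).max(),st["wrist_force"].round(1),st["width"]*88)
for r in(192,193,194,195,196,197): print(r,(1000*onplane(K,T,[[260,r]],H-.008)).round(1))
E
```

```text
t 10.8667 pos [0.557  0.0086 0.1502] az 87.81 z [ 0.  0. -1.] q [-0.38  0.49  0.36  1.93 -0.25  0.76  1.66]
travel cm [ 0.08  0.01 -0.03] dr deg [0.   0.   0.01]
[126.0, 125.0, 123.0, 120.0, 118.0, 113.0, 98.0, 95.0, 94.0, 96.0, 96.0, 86.0, 61.0, 63.0, 68.0, 74.0, 77.0, 81.0, 80.0, 80.0, 79.0, 80.0, 80.0, 81.0, 81.0]
[119.0, 118.0, 118.0, 117.0, 116.0, 111.0, 96.0, 93.0, 94.0, 95.0, 92.0, 85.0, 62.0, 65.0, 71.0, 77.0, 81.0, 84.0, 83.0, 83.0, 83.0, 83.0, 84.0, 83.0, 84.0]
0.001761467454628902 [-1.1  0.5  0.1] 36.02060455316248
192 [[ 11.2   1.2 142.2]]
193 [[ 10.3   1.2 142.2]]
194 [[  9.4   1.2 142.2]]
195 [[  8.5   1.2 142.2]]
196 [[  7.6   1.2 142.2]]
197 [[  6.7   1.2 142.2]]
```

>>> drive_tool --grip '[1,1,1,1,1,1,1]' --travel '[[0.07,0,-0.03],[0,0,0],[0,0,0],[0,0,0],[0,0,0],[0,0,0],[0,0,0]]' --dr '[[0,0,0],[0,0,0],[0,0,0],[0,0,0],[0,0,0],[0,0,0],[0,0,0]]'

```text
t: 11.45
tool_pos: [0.5562, 0.0086, 0.1505]
tcp_rot: [-0.0, 0.019, 1.0, 0.0]
wrist_force: [0.2, 0.6, -0.4]
width: 0.406
```

```bash
python3 goto.py .5562 .0087 .1505 87.8; python3 - <<'E'
from station import *
import numpy as np
st=observe();print(np.abs(st["qvel"]).max(),st["wrist_force"].round(1),st["width"]*88)
job_done()
E
```

```text
t 11.45 pos [0.5562 0.0086 0.1505] az 87.8 z [-0.  0. -1.] q [-0.38  0.49  0.36  1.93 -0.25  0.76  1.66]
travel cm [ 0.01  0.01 -0.  ] dr deg [ 0. -0.  0.]
0.0014868760720090966 [ 0.2  0.6 -0.4] 35.76955292225202
the job is handed in; nothing more can be done
```

I gripped the notched slide across its clear middle at 20 N, lifted it straight up and turned it about 80° on the spot. It is now held with the label end between the reader's pins, pointing at the housing, and I handed the job in at 11.45 s.

**Last checks:**
- **Pose:** the tool is within about 0.1 mm and 0.1° of the target I computed, and points straight down.
- **Height:** the slide's centre should be at 90 mm. That comes from the tool height when I gripped it on the rest, not from a direct view.
- **Still and free:** the arm is still, the wrist force is under 1 N (sensor noise), and the grip opening is 35.8 mm on the 36 mm slide.
- **Centring and direction:** before the last small nudges (about 1.5 mm forward, then 0.7 mm back), the wrist picture showed the slide centred over the reader's foot to about 0.3 mm and in line with it.

**What disagreed or was not seen:**
- The camera estimates of how far forward the label end should be differ by about 1–2 mm. I used a value between them.
- The scene and top cameras could not see the label end directly because the gripper and arm hid it. The scene picture only confirmed the back end of the slide to about 1 px (2–3 mm).
- I took no picture after the final 0.7 mm move back.

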